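# Dispense one spacer and push it to its order square

## Robot

A 6-joint arm with a two-finger parallel gripper is mounted at the origin on the work surface. World frame = base frame: x ahead of the robot, y to its left, z up, the work surface at z = 0. Lengths are in m, angles in rad, forces in N, time in s.
With the tool pointing down it reaches from about 0.35 to 0.975 m from the base axis. Payload 4.9 kg.
Tool frame: the origin (TCP) lies at the very end of the fingers, on their centre line; the grasp point (between the pads) lies 19 mm behind it; z points along the fingers, y is the line along which they close (so a half turn about z gives the same grasp; the last joint's range is limited). The gripper opens to 85 mm and grips with 20 to 120 N. Pads are 22 mm wide; open, the fingers measure 114 mm over their backs; the gripper's body (76 mm by 85 mm) begins 54 mm behind the grasp point. The pads swing forward as they close: fully open they stand 13 mm farther back than shut.
Start: joints at [1.086, 0.053, 1.613, -0, 1.476, -0.119], TCP at [0.224, 0.584, 0.231] pointing down, gripper open.
Joint ranges: [-3.01, 3.01], [-1.01, 2.22], [0.06, 2.58], [-1.02, 4.17], [0.09, 2.62], [-3.14, 3.14]. Speed limits (rad/s): [2.57, 2.57, 3.14, 3.14, 3.14, 3.14].

## Interface

Orientations are given as a rotation vector (axis times angle).
In Python, from station import * gives the robot as it stands.
- The arm moves only by the shell command python3 -m crank 'ROWS' [OPENING] [FORCE]. ROWS is JSON, a list of rows, each an object with "offset": the shift along the tool's x, y, z in m, a list of three; "twist": the turn, a rotation vector about the tool's x, y, z in degrees, a list of three. In form: [{"offset": [x, y, z], "twist": [rx, ry, rz]}, ...]. A call has 1 to 20 rows; each row is the pose to reach, as a shift and turn from the pose commanded when the call began, along the tool's axes at that moment; what a row does not reach only later rows make up. A row lasts 1/8 s, in which the tool goes at most 62.5 mm and 10.7 degrees, less where a joint would pass 70% of its speed; a pose out of reach is approached as far as the arm can. A call with a gripper value outside its range is refused whole. OPENING is the opening, from 0 (shut) to 1 (fully open), set as the call begins (- or left out, the last holds). The fingers move at their own pace and stop on an object; FORCE is the grip in N (left out, the last holds). Time passes only in rows, so rows that repeat a pose let the fingers close. It gives the time, the measured TCP pose, the force, the opening and the grip force at its end, in the units of the state.
- get_obs(): the state, without advancing time (a new reading comes with each control period).
- get_image(name): name is "side" or "top"; returns the picture (400x640x3 uint8, red, green, blue); there is no depth.
- get_calibration(name): a dict with "intrinsics" (3x3 intrinsics, pixels), "world_from_camera" (4x4, takes a point from camera to world coordinates). Camera axes: x right, y up, looking along -z (the intrinsics and any distortion apply to the point x, -y, -z); pixel columns grow to the right and rows downward; lengths in m; the calibration is good to about 2 mm. A picture is of the moment at which its call begins. get_calibration takes no time and is no camera call.
- finish_job(): hands the job in; it is judged then, once.
Trained networks look in the newest picture that a camera, given by its name, has taken for a name from the list of things; names that differ only in an ending like _2 or _b are one class to them, and where a whole thing is asked for, a point or a joint stands for the part that bears it (a point fixed in the world has none). Each returns a list of dicts, best first, with "confidence" (0 to 1); they miss things now and then, are a little off and sometimes report something else, mostly with a low value. They report only what shows in the picture. A call takes as long as a camera call.
- cut_out(query, camera): "region" (400x640 bool, what is visible of it) and "rect" ([centre column, centre row, width, height] in pixels, round what is visible of it).
The state is a dict: "t": time; "q": joint angles; "dq": joint speeds; "effort": joint torques, N m; "tool_pos": TCP position; "tool_rot": TCP orientation; "contact_force": force on the tool from outside, world axes, zero at the start; "wrist_torque": the same for the moment, N m; "opening": finger opening in m; "grip_force": force on a finger pad.
Only numpy, scipy, OpenCV 4.12 (cv2) and the standard library are available. Lean on these libraries where they do the work, as an engineer would, in place of code of your own. Each camera call takes 0.05 s, during which the arm holds its last target. There are 200 camera calls.

## Task

Press the red plunger of the spacer dispenser all the way down once and let it spring back up, so that a single yellow spacer comes out of the mouth. Then push that spacer across the table with the fingers, without picking it up, until it lies flat and wholly inside the green square. Leave the other spacers in the dispenser and do not disturb the other things on the table.

Things in the scene. Friction and masses are not known exactly. Their poses are not given: they have to be found in the camera images.
- dispenser: fixed dispenser: an upright blue magazine (50 x 55, 46 high) with three yellow spacers stacked in it, open at top and front, and behind it a grey housing (97 long, 55 wide, 46 high) with the red plunger on top. Origin on the table on the stack's axis; -x points out of the mouth, +x to the plunger, z up. Magazine front 27 ahead (-x) of the origin, housing rear 122 behind it
- plunger (a joint): travel of the red plunger: 0 up at rest, 0.030 m fully down; a spring returns it, 5 N at the start and 12 N fully down, plus some friction. It drives a steel blade at table level, 2.8 mm per mm, that pushes the lowest spacer out of the mouth and draws back as the plunger rises. Each further full stroke would push out another spacer
- plunger_top (a point): centre of the top face of the red plunger cap, a disc of 40 diameter and 10 thick; at rest it is 87 above the table, 62 behind (+x) the dispenser's origin; it moves straight down when pressed
- spacer1: the lowest spacer, the one that comes out: solid yellow plastic disc with a black dot on top, 40 diameter, 14 thick, about 25 g, flat on the table; origin at the centre of its underside. After a full stroke its centre lies about 75 to 85 in front (-x) of the dispenser's origin
- spacer2: yellow spacer like spacer1, number 2 from the bottom of the stack; stays in the dispenser (it sinks by one thickness); origin at the centre of its underside
- spacer3: yellow spacer like spacer1, number 3 from the bottom of the stack; stays in the dispenser (it sinks by one thickness); origin at the centre of its underside
- green_square: green square painted flat on the table, 100 x 100, level with the table top; origin at its centre, x and y axes along its sides
- red_square: red square painted flat on the table, 100 x 100, for another order; origin at its centre; green and red lie on either side of the dispenser's mouth and may change places
- wood_block: small wooden block, 35 x 50 x 25 high, lying on the red square; origin at the centre of its underside
- screwdriver: screwdriver with an orange handle, 190 long, about 30 high, lying on the table; origin under its middle, x axis along it towards the tip
- tape_measure: black tape measure, 65 x 65 x 36 high; origin at the centre of its underside
- cleaner_bottle: white bottle with a red cap and a blue label, 64 diameter, 170 high, standing; origin at the centre of its underside
- carton: closed cardboard carton, 90 x 70 x 60 high; origin at the centre of its underside
- mug: blue mug, 80 diameter, 90 high, handle at its +y; origin at the centre of its underside
- hex_bolt: steel bolt standing on its head, head 32 diameter, 55 high; origin at the centre of its underside

How it is judged:
By the outcome, as a careful person would: the job done as asked, in the order asked, and still so for the second after the job is handed in, with the robot touching nothing.
It also fails if it takes over 56 s, if anything falls off the work surface, if the arm or the gripper's body presses on something with over 40 N, if the wrist force passes 120 N, or if a joint passes its speed limit or range.

## Working session

There is one attempt and no reset: what is moved stays moved. The work goes in short steps, Python scripts to look and compute and a shell command to move; the robot and the scene stay as the last step left them, time stands still between calls to the robot, and variables do not carry over. Pictures are saved under pics/ and viewed, at most 10 in all, crops included, and the job is handed in when it is done.

```bash
mkdir -p pics; cat > h.py <<'E'
from station import *
import numpy as np, cv2
from scipy.spatial.transform import Rotation as R
def ray(cam,uv):
    c=get_calibration(cam);K=np.array(c["intrinsics"]);T=np.array(c["world_from_camera"])
    d=np.linalg.inv(K)@[uv[0],uv[1],1.]; d=np.array([d[0],-d[1],-d[2]])
    return T[:3,3],T[:3,:3]@d
def at(cam,uv,z):
    o,d=ray(cam,uv); return o+d*(z-o[2])/d[2]
def proj(cam,p):
    c=get_calibration(cam);K=np.array(c["intrinsics"]);T=np.linalg.inv(np.array(c["world_from_camera"]))
    q=T[:3,:3]@np.array(p)+T[:3,3]; q=K@[q[0],-q[1],-q[2]]; return q[:2]/q[2]
def rel(p):  # world point -> offset in current tool axes
    o=get_obs(); return R.from_rotvec(o["tool_rot"]).inv().apply(np.array(p)-o["tool_pos"])
def save(cam,name):
    im=get_image(cam); cv2.imwrite("pics/"+name,im[:,:,::-1]); return im
E
python3 - <<'E'
from h import *
for c in("top","side"):
    save(c,c+"0.png"); k=get_calibration(c); print(c,np.round(k["world_from_camera"],3).tolist(), [x for x in k if x not in("intrinsics","world_from_camera")])
for n in("plunger_top","dispenser","spacer3","green_square","red_square","wood_block","screwdriver"):
    for r in cut_out(n,"top")[:2]:
        print(n,round(r["confidence"],2),np.round(r["rect"]),np.round(at("top",r["rect"][:2],0),3))
o=get_obs();print(o["tool_pos"],R.from_rotvec(o["tool_rot"]).as_matrix().round(3).tolist(),o["t"],o["opening"])
E
```

```text
top [[0.025, 0.98, -0.196, 0.343], [-1.0, 0.022, -0.02, 0.002], [-0.015, 0.196, 0.98, 1.129], [0.0, 0.0, 0.0, 1.0]] []
side [[0.993, 0.089, -0.081, 0.465], [-0.121, 0.7, -0.703, -0.727], [-0.006, 0.708, 0.706, 0.812], [0.0, 0.0, 0.0, 1.0]] []
plunger_top 0.53 [321. 156.  12.  15.] [0.718 0.003 0.   ]
dispenser 0.72 [321. 166.  22.  58.] [0.686 0.002 0.   ]
spacer3 0.5 [320. 181.  19.  14.] [0.641 0.004 0.   ]
spacer3 0.2 [396. 216.  39.  38.] [ 0.541 -0.214  0.   ]
green_square 0.91 [243. 228.  34.  37.] [0.496 0.222 0.   ]
red_square 0.82 [397. 218.  36.  38.] [ 0.536 -0.218  0.   ]
wood_block 0.77 [402. 220.  16.  16.] [ 0.531 -0.232  0.   ]
wood_block 0.71 [318. 156.  16.  14.] [0.716 0.012 0.   ]
screwdriver 0.84 [363. 270.  59.  13.] [ 0.388 -0.12   0.   ]
[0.22352427 0.58359159 0.2312017 ] [[-0.934, 0.358, -0.0], [0.358, 0.934, -0.0], [0.0, -0.0, -1.0]] 0.45 0.08534683780091266
```

```bash
python3 - <<'E'
import cv2
im=cv2.imread("pics/top0.png")[110:310,200:460]; cv2.imwrite("pics/top0c.png",cv2.resize(im,None,fx=3,fy=3,interpolation=cv2.INTER_CUBIC))
E
```

```text
(no output)
```

View pics/top0c.png

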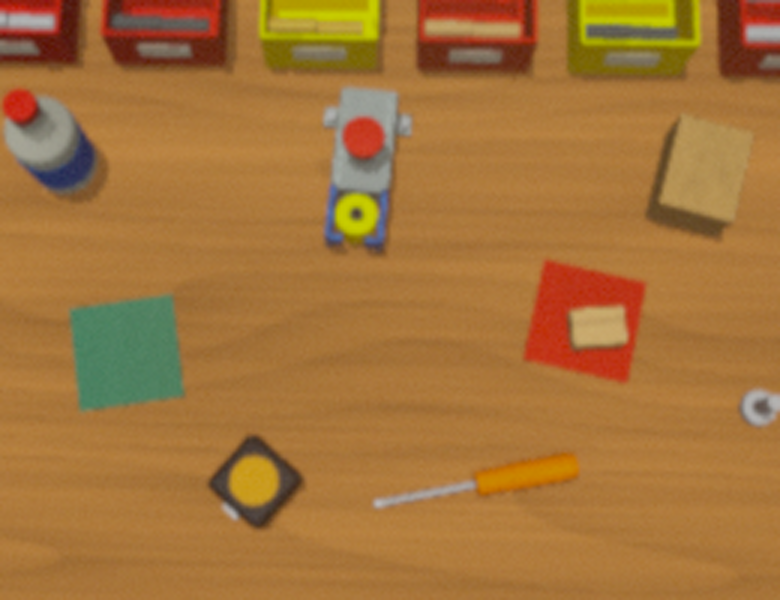

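View pics/side0.png

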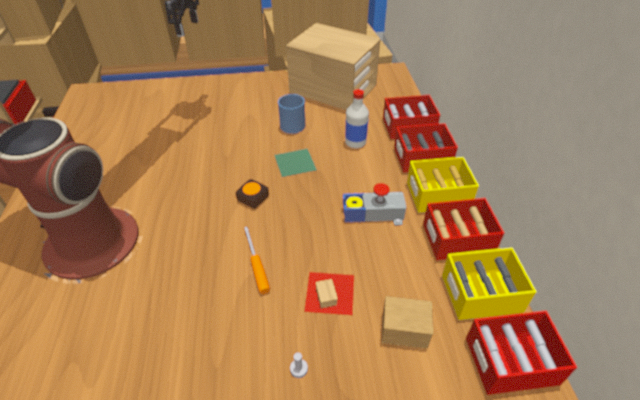

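The top view shows the plunger at full-frame (321,156), the stack at (319,181) with its mouth pointing toward the robot, green at (242,227), and red with the block at (397,218). The side view agrees, with the push path clear apart from the tape measure at (252,193).

```bash
cat >> h.py <<'E'
def blob(im,lo,hi,box):
    h=cv2.cvtColor(im,cv2.COLOR_RGB2HSV); m=cv2.inRange(h,np.array(lo),np.array(hi)); k=np.zeros_like(m); x0,y0,x1,y1=box; k[y0:y1,x0:x1]=m[y0:y1,x0:x1]
    n,l,s,c=cv2.connectedComponentsWithStats(k); i=1+np.argmax(s[1:,4]); return c[i],s[i],l==i
E
python3 - <<'E'
from h import *
a={c:cv2.imread(f"pics/{c}0.png")[:,:,::-1].copy() for c in("top","side")}
P=[];S=[]
for c,bp,bs,bg in(("top",(310,145,332,166),(308,170,332,192),(215,200,270,255)),("side",(368,180,395,200),(340,192,368,212),(270,145,320,180))):
    p=blob(a[c],(0,150,90),(8,255,255),bp)[0]; s=blob(a[c],(24,150,90),(36,255,255),bs)[0]; g,_,m=blob(a[c],(50,50,40),(95,255,255),bg)
    r=cv2.minAreaRect(np.argwhere(m)[:,::-1].astype(np.float32))
    print(c,p,s,g,"plunger",at(c,p,.083).round(4),"spacer",at(c,s,.040).round(4),"green",at(c,g,0).round(4),[at(c,q,0)[:2].round(3).tolist() for q in cv2.boxPoints(r)])
for n in("cleaner_bottle","tape_measure","mug"):
    for r in cut_out(n,"side")[:1]: print(n,r["confidence"],r["rect"],at("side",[r["rect"][0],r["rect"][1]+r["rect"][3]/2],0))
print("rel above plunger",rel([.7,.0,.12]))
E
```

```text
top [320.83571429 155.53571429] [318.32369942 181.65895954] [241.62432916 227.17173524] plunger [0.6912 0.0038 0.083 ] spacer [0.6285 0.0093 0.04  ] green [0.5   0.226 0.   ] [[0.541, 0.283], [0.555, 0.187], [0.46, 0.17], [0.446, 0.265]]
side [380.89932886 188.96644295] [354.08823529 201.89705882] [294.6965035  162.36223776] plunger [0.6911 0.004  0.083 ] spacer [0.63   0.0109 0.04  ] green [0.4996 0.2234 0.    ] [[0.447, 0.262], [0.551, 0.281], [0.553, 0.187], [0.455, 0.171]]
cleaner_bottle 0.66 [356.2, 119.6, 25.1, 56.6] [0.68249348 0.26505716 0.        ]
tape_measure 0.86 [251.3, 194.4, 36.0, 26.9] [0.37680689 0.06120056 0.        ]
mug 0.64 [294.1, 114.4, 27.1, 38.6] [0.50820054 0.35632367 0.        ]
rel above plunger [-0.65367358 -0.37463096  0.11133943]
```

```bash
python3 -m crank '[{"offset":[-0.05,-0.03,0],"twist":[0,0,5]},{"offset":[-0.10,-0.06,0],"twist":[0,0,12]},{"offset":[-0.15,-0.09,0],"twist":[0,0,20]},{"offset":[-0.20,-0.12,0],"twist":[0,0,28]},{"offset":[-0.25,-0.15,0],"twist":[0,0,36]},{"offset":[-0.30,-0.18,0],"twist":[0,0,44]},{"offset":[-0.35,-0.21,0],"twist":[0,0,52]},{"offset":[-0.40,-0.24,0],"twist":[0,0,55.5]},{"offset":[-0.45,-0.27,0],"twist":[0,0,55.5]},{"offset":[-0.50,-0.30,0],"twist":[0,0,55.5]},{"offset":[-0.55,-0.325,0.02],"twist":[0,0,55.5]},{"offset":[-0.60,-0.35,0.06],"twist":[0,0,55.5]},{"offset":[-0.644,-0.3745,0.1],"twist":[0,0,55.5]},{"offset":[-0.644,-0.3745,0.12],"twist":[0,0,55.5]},{"offset":[-0.644,-0.3745,0.12],"twist":[0,0,55.5]},{"offset":[-0.644,-0.3745,0.12],"twist":[0,0,55.5]}]' 0
python3 - <<'E'
from h import *
o=get_obs();print(o["tool_pos"],R.from_rotvec(o["tool_rot"]).as_matrix().round(3).tolist(),o["t"],o["opening"])
save("side","s1.png"); im=cv2.imread("pics/s1.png")[60:260,220:460]; cv2.imwrite("pics/s1c.png",cv2.resize(im,None,fx=3,fy=3))
E
```

```text
t: 2.6
tool_pos: [0.6913, 0.0047, 0.113]
tool_rot: [1.942, 2.468, 0.002]
contact_force: [-0.0, -0.1, 0.5]
opening: 0.0003
grip_force: 0.0
[0.69126486 0.00473533 0.11297348] [[-0.235, 0.972, 0.002], [0.972, 0.235, 0.0], [-0.0, 0.002, -1.0]] 2.6 0.0002680679715820525
```

View pics/s1c.png

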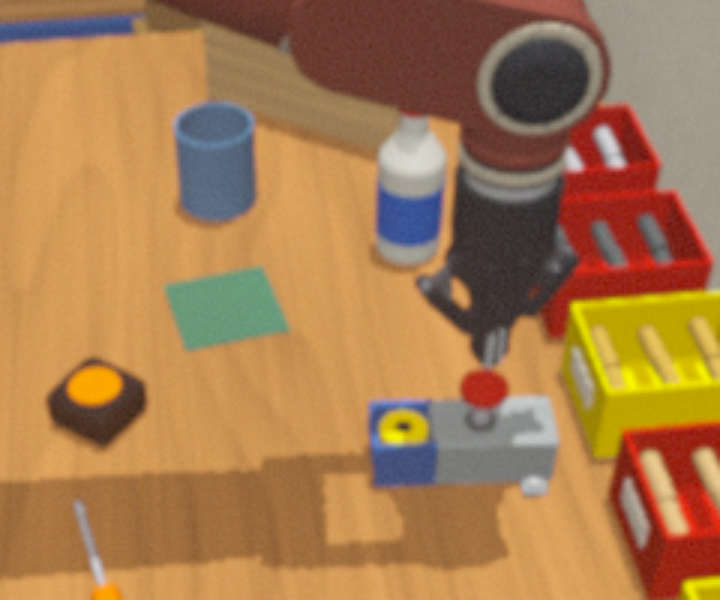

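Shut fingers (crop 490,360) stand above the red cap (484,385), with the path clear. Pressing down.

```bash
python3 -m crank '[{"offset":[0,0,0.012],"twist":[0,0,0]},{"offset":[0,0,0.022],"twist":[0,0,0]},{"offset":[0,0,0.027],"twist":[0,0,0]},{"offset":[0,0,0.031],"twist":[0,0,0]},{"offset":[0,0,0.035],"twist":[0,0,0]},{"offset":[0,0,0.039],"twist":[0,0,0]},{"offset":[0,0,0.043],"twist":[0,0,0]},{"offset":[0,0,0.047],"twist":[0,0,0]},{"offset":[0,0,0.051],"twist":[0,0,0]},{"offset":[0,0,0.054],"twist":[0,0,0]},{"offset":[0,0,0.056],"twist":[0,0,0]},{"offset":[0,0,0.056],"twist":[0,0,0]},{"offset":[0,0,0.056],"twist":[0,0,0]}]'
```

```text
t: 4.28
tool_pos: [0.6907, 0.0041, 0.0576]
tool_rot: [-1.943, -2.467, 0.001]
contact_force: [-6.5, 2.0, 11.0]
opening: -0.0
grip_force: 6.0
```

```bash
python3 -m crank '[{"offset":[0,0,0.001],"twist":[0,0,0]},{"offset":[0,0,0.002],"twist":[0,0,0]},{"offset":[0,0,0.002],"twist":[0,0,0]}]'
```

```text
t: 4.65
tool_pos: [0.6908, 0.0041, 0.057]
tool_rot: [-1.942, -2.467, 0.001]
contact_force: [-11.1, 1.3, 17.3]
opening: -0.0001
grip_force: 8.8
```

```bash
python3 -m crank '[{"offset":[0,0,0.001],"twist":[0,0,0]},{"offset":[0,0,0.002],"twist":[0,0,0]},{"offset":[0,0,0.002],"twist":[0,0,0]}]'
python3 - <<'E'
from h import *
save("side","s2.png"); im=cv2.imread("pics/s2.png")[120:240,260:440]; cv2.imwrite("pics/s2c.png",cv2.resize(im,None,fx=4,fy=4,interpolation=cv2.INTER_CUBIC))
E
```

```text
t: 5.03
tool_pos: [0.6909, 0.004, 0.0569]
tool_rot: [-1.942, -2.467, 0.002]
contact_force: [-15.0, 1.5, 26.1]
opening: 0.0
grip_force: 12.7
```

View pics/s2c.png

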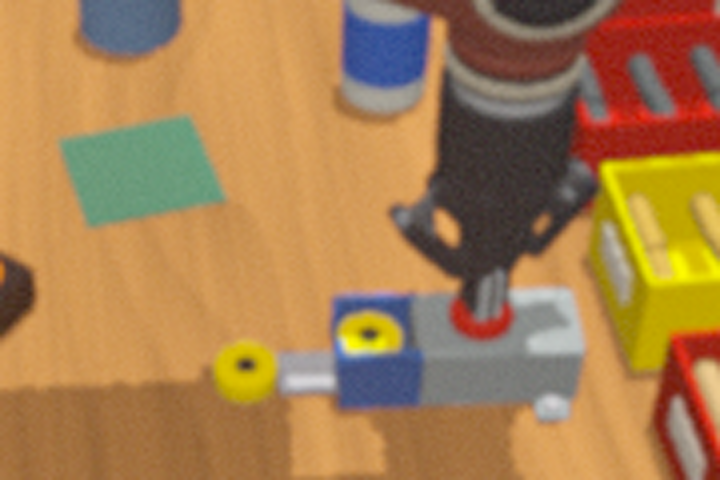

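The plunger has bottomed out: the blade is out and the spacer lies free at crop (246,370), with the others still in the magazine. Releasing.

```bash
python3 -m crank '[{"offset":[0,0,-0.006],"twist":[0,0,0]},{"offset":[0,0,-0.012],"twist":[0,0,0]},{"offset":[0,0,-0.018],"twist":[0,0,0]},{"offset":[0,0,-0.024],"twist":[0,0,0]},{"offset":[0,0,-0.030],"twist":[0,0,0]},{"offset":[0,0,-0.036],"twist":[0,0,0]},{"offset":[0,0,-0.046],"twist":[0,0,0]},{"offset":[0,0,-0.07],"twist":[0,0,0]},{"offset":[0,0,-0.10],"twist":[0,0,0]},{"offset":[0,0,-0.10],"twist":[0,0,0]}]' 0.36
python3 - <<'E'
from h import *
o=get_obs();print(o["tool_pos"],R.from_rotvec(o["tool_rot"]).as_matrix().round(3).tolist(),o["t"],o["opening"])
P=[]
for c,bs,bp in(("side",(295,195,341,230),(360,175,400,215)),("top",(306,192,332,222),(310,140,332,166))):
    im=save(c,c+"3.png")
    try:
        s,st,m=blob(im,(22,130,60),(36,255,255),bs); print(c,s,st,at(c,s,.010).round(4))
        p=blob(im,(0,150,90),(8,255,255),bp)[0]; print(" plunger",at(c,p,.083).round(4))
    except Exception as e: print(c,e)
im=cv2.imread("pics/side3.png")[120:240,260:440]; cv2.imwrite("pics/s3c.png",cv2.resize(im,None,fx=4,fy=4,interpolation=cv2.INTER_CUBIC))
E
```

```text
t: 6.32
tool_pos: [0.693, 0.0033, 0.156]
tool_rot: [1.941, 2.463, 0.006]
contact_force: [0.3, 0.6, -0.2]
opening: 0.0307
grip_force: 0.0
[0.69304708 0.00332037 0.15601644] [[-0.234, 0.972, 0.007], [0.972, 0.234, -0.001], [-0.002, 0.006, -1.0]] 6.325 0.03067453114203723
side [321.05188679 212.4009434 ] [313 205  17  16 212] [0.5492 0.0141 0.01  ]
 plunger [0.691  0.0033 0.083 ]
top attempt to get argmax of an empty sequence
```

View pics/s3c.png

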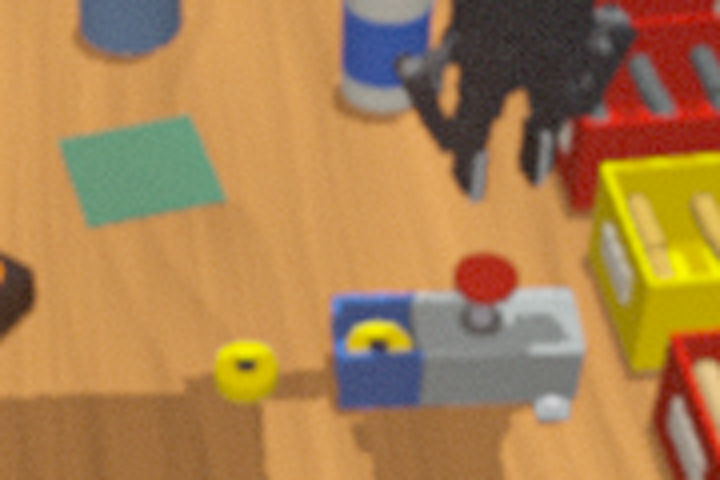

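The plunger is back up; the single spacer is at crop (246,370), about (0.549, 0.016), and the rest stay in the magazine. Next I go behind it with the fingers 30 mm apart as a cradle.

```bash
python3 -m crank '[{"offset":[-0.004,-0.035,0],"twist":[0,0,0]},{"offset":[-0.008,-0.075,0],"twist":[0,0,0]},{"offset":[-0.012,-0.115,0],"twist":[0,0,0]},{"offset":[-0.015,-0.135,0],"twist":[0,0,0]},{"offset":[-0.015,-0.135,0.02],"twist":[0,0,0]},{"offset":[-0.015,-0.135,0.05],"twist":[0,0,0]},{"offset":[-0.015,-0.135,0.08],"twist":[0,0,0]},{"offset":[-0.015,-0.135,0.11],"twist":[0,0,0]},{"offset":[-0.015,-0.135,0.13],"twist":[0,0,0]},{"offset":[-0.015,-0.135,0.13],"twist":[0,0,0]},{"offset":[-0.015,-0.135,0.13],"twist":[0,0,0]}]'
python3 - <<'E'
from h import *
o=get_obs();print(o["tool_pos"],R.from_rotvec(o["tool_rot"]).as_matrix().round(3).tolist(),o["t"],o["opening"])
print(rel([.549,.016,.004]),rel([.5,.2245,.004]))
E
```

```text
t: 7.8
tool_pos: [0.5641, -0.0427, 0.0219]
tool_rot: [1.943, 2.467, 0.001]
contact_force: [0.4, 0.7, -0.3]
opening: 0.0309
grip_force: 0.0
[ 0.56408981 -0.04267742  0.02193995] [[-0.234, 0.972, 0.001], [0.972, 0.234, -0.0], [-0.0, 0.001, -1.0]] 7.8 0.030884296830666142
[ 0.06058831 -0.00094524  0.01790942] [2.74765313e-01 2.59638131e-04 1.78066388e-02]
```

```bash
python3 -m crank '[{"offset":[0,0,0.010],"twist":[0,0,0]},{"offset":[0,0,0.018],"twist":[0,0,0]},{"offset":[0,0,0.018],"twist":[0,0,0]},{"offset":[0.015,0,0.018],"twist":[0,0,0]},{"offset":[0.028,0,0.018],"twist":[0,0,0]},{"offset":[0.034,0,0.018],"twist":[0,0,0]},{"offset":[0.040,0,0.018],"twist":[0,0,0]},{"offset":[0.046,0,0.018],"twist":[0,0,0]},{"offset":[0.054,0,0.018],"twist":[0,0,0]},{"offset":[0.062,0,0.018],"twist":[0,0,0]},{"offset":[0.070,0,0.018],"twist":[0,0,0]},{"offset":[0.078,0,0.018],"twist":[0,0,0]},{"offset":[0.086,0,0.018],"twist":[0,0,0]},{"offset":[0.094,0,0.018],"twist":[0,0,0]},{"offset":[0.102,0,0.018],"twist":[0,0,0]},{"offset":[0.110,0,0.018],"twist":[0,0,0]},{"offset":[0.110,0,0.018],"twist":[0,0,0]}]'
python3 - <<'E'
from h import *
o=get_obs();print(o["tool_pos"],o["t"],o["opening"])
save("side","side4.png");r=cut_out("spacer1","side")
for x in r: print(x["confidence"],x["rect"])
im=cv2.imread("pics/side4.png")[120:240,260:440]; cv2.imwrite("pics/s4c.png",cv2.resize(im,None,fx=4,fy=4,interpolation=cv2.INTER_CUBIC))
E
```

```text
t: 9.93
tool_pos: [0.5372, 0.0649, 0.0032]
tool_rot: [-1.943, -2.468, 0.0]
contact_force: [0.3, -0.6, -0.8]
opening: 0.0309
grip_force: 0.0
[0.53722473 0.06489288 0.00320062] 9.925 0.030911802959537955
0.16 [258.5, 260.0, 24.6, 66.6]
```

View pics/s4c.png

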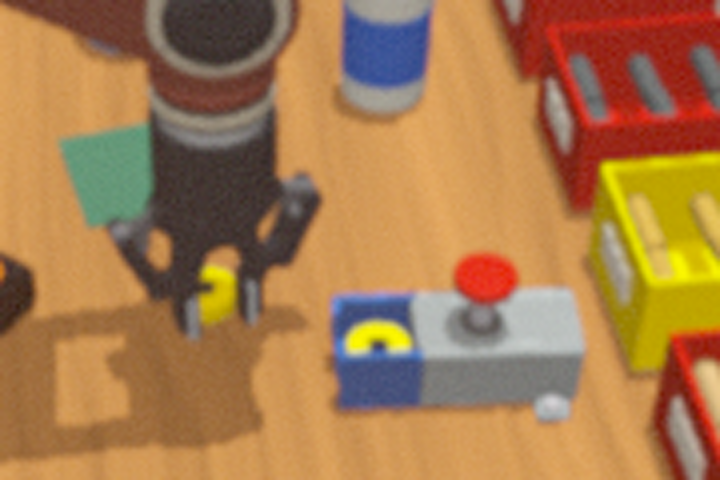

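The spacer (crop 218,292) sits centred between the fingers and has moved along with them; the dispenser is unchanged. I continue the remaining 141 mm.

```bash
python3 -m crank '[{"offset":[0.006,0,0],"twist":[0,0,0]},{"offset":[0.014,0,0],"twist":[0,0,0]},{"offset":[0.022,0,0],"twist":[0,0,0]},{"offset":[0.030,0,0],"twist":[0,0,0]},{"offset":[0.038,0,0],"twist":[0,0,0]},{"offset":[0.046,0,0],"twist":[0,0,0]},{"offset":[0.054,0,0],"twist":[0,0,0]},{"offset":[0.062,0,0],"twist":[0,0,0]},{"offset":[0.070,0,0],"twist":[0,0,0]},{"offset":[0.078,0,0],"twist":[0,0,0]},{"offset":[0.086,0,0],"twist":[0,0,0]},{"offset":[0.094,0,0],"twist":[0,0,0]},{"offset":[0.102,0,0],"twist":[0,0,0]},{"offset":[0.110,0,0],"twist":[0,0,0]},{"offset":[0.118,0,0],"twist":[0,0,0]},{"offset":[0.126,0,0],"twist":[0,0,0]},{"offset":[0.133,0,0],"twist":[0,0,0]},{"offset":[0.138,0,0],"twist":[0,0,0]},{"offset":[0.141,0,0],"twist":[0,0,0]},{"offset":[0.141,0,0],"twist":[0,0,0]}]'
python3 -m crank '[{"offset":[-0.01,0,0],"twist":[0,0,0]},{"offset":[-0.03,0,0],"twist":[0,0,0]},{"offset":[-0.05,0,-0.01],"twist":[0,0,0]},{"offset":[-0.07,0,-0.05],"twist":[0,0,0]},{"offset":[-0.11,0,-0.10],"twist":[0,0,0]},{"offset":[-0.15,0,-0.14],"twist":[0,0,0]},{"offset":[-0.19,0,-0.14],"twist":[0,0,0]},{"offset":[-0.19,0,-0.14],"twist":[0,0,0]}]'
python3 - <<'E'
from h import *
for c in("side","top"):
    im=save(c,c+"5.png"); r=cut_out("spacer1",c)
    for x in r[:3]: print(c,x["confidence"],x["rect"],at(c,x["rect"][:2],.010))
im=np.vstack([cv2.resize(cv2.imread("pics/side5.png")[120:240,220:440],None,fx=3,fy=3),cv2.resize(cv2.imread("pics/top5.png")[180:260,200:420],None,fx=3,fy=3)])
cv2.imwrite("pics/s5c.png",im)
E
```

```text
t: 12.52
tool_pos: [0.5044, 0.2015, 0.0033]
tool_rot: [-1.944, -2.468, 0.0]
contact_force: [-1.3, 0.4, -0.6]
opening: 0.0307
grip_force: 0.0
t: 13.52
tool_pos: [0.55, 0.0131, 0.1451]
tool_rot: [1.949, 2.461, 0.002]
contact_force: [-0.0, 0.1, -0.9]
opening: 0.031
grip_force: 0.0
side 0.46 [354.6, 203.9, 15.5, 6.1] [0.63650411 0.03247389 0.01      ]
top 0.73 [242.7, 227.9, 16.4, 16.6] [0.49660078 0.2208116  0.01      ]
```

View pics/s5c.png

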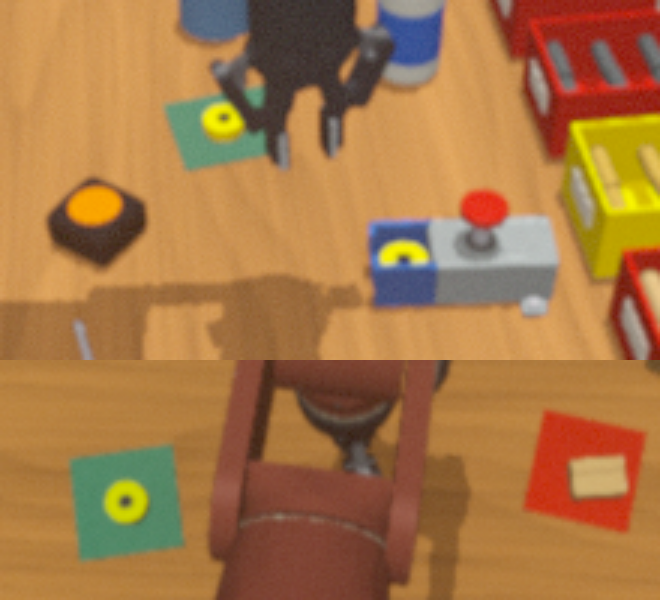

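The spacer (top crop 126,502) lies flat in the middle of the green square. The plunger is up, the other spacers are in the magazine and the rest of the table is untouched.

```bash
python3 -c "
from station import *
print(finish_job())"
```

```text
the job is handed in; nothing more can be done
None
```

The job is handed in: I pressed the plunger fully once and it sprang back, and the single spacer that came out was pushed flat to the middle of the green square (within about 5 mm of centre), with the other two still in the dispenser and nothing else visibly moved, at about 14 s of the 56 s allowed.

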